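Shut the varnish curing box and hold its timer dial at the third click

ROBOT

A 7-joint arm with a two-finger parallel gripper is mounted at the origin on the work surface. World frame = base frame: x ahead of the robot, y to its left, z up, the work surface at z = 0. Lengths are in m, angles in rad, forces in N, time in s.
With the tool pointing down it reaches from about 0.425 to 0.925 m from the base axis. Payload 6.8 kg.
Tool frame: the origin (TCP) lies midway between the tips of the shut fingers; the grasp point (between the pads) lies 19 mm behind it; z points along the fingers, y is the line along which they close (so a half turn about z gives the same grasp; the last joint's range is limited). The gripper opens to 85 mm and grips with 20 to 120 N. Pads are 22 mm wide; open, the fingers measure 114 mm over their backs; the gripper's body (76 mm by 85 mm) begins 54 mm behind the grasp point. The pads swing forward as they close: fully open they stand 13 mm farther back than shut.
Start: joints at [1.058, 0.477, 0.022, 1.555, -0.011, 1.109, -0.083], TCP at [0.266, -0.62, 0.231] pointing down, gripper open.
Joint ranges: [-2.96, 2.96], [-0.34, 2.1], [-1.41, 1.46], [0.24, 2.44], [-1.37, 4.51], [0.17, 1.92], [-2.96, 2.96]. Speed limits (rad/s): [2.39, 2.39, 3.14, 3.14, 3.14, 3.14, 3.14].

INTERFACE

Orientations are given as a rotation vector (axis times angle).
In Python, from bench import status, vision, r gives the robot as it stands. The module is installed in compiled form; this text tells all that it offers.
- The arm moves only by the shell command python3 -m handwheel 'ROWS' [OPENING] [FORCE]. ROWS is JSON, a list of rows, each an object with "dp": the shift along the tool's x, y, z in m, a list of three; "delta_rot": the turn, a rotation vector about the tool's x, y, z in rad, a list of three. In form: [{"dp": [x, y, z], "delta_rot": [rx, ry, rz]}, ...]. A call has 1 to 12 rows; each row is the pose to reach, as a shift and turn from the pose commanded when the call began, along the tool's axes at that moment; what a row does not reach only later rows make up. A row lasts 1/8 s, in which the tool goes at most 62.5 mm and 10.7 degrees, less where a joint would pass 70% of its speed; a pose out of reach is approached as far as the arm can. A call with a gripper value outside its range is refused whole. OPENING is the opening, from 0 (shut) to 1 (fully open), set as the call begins (- or left out, the last holds). The fingers move at their own pace and stop on an object; FORCE is the grip in N (left out, the last holds). Time passes only in rows, so rows that repeat a pose let the fingers close. It gives the time, the measured TCP pose, the force, the opening and the grip force at its end, in the units of the state.
- status.get_obs(): the state, without advancing time (a new reading comes with each control period).
- vision.grab_frame(name): name is "side" or "top"; returns a dict with "img" (384x512x3 uint8, blue, green, red), "fovy" (degrees; the focal length in pixels is half the picture's height over the tangent of half this angle, whatever the lens; pixels are square), "cx", "cy" (the principal point, pixels), "distortion" ([k1, k2, p1, p2, k3] as OpenCV has them; the pictures are not rectified), "world_from_camera" (4x4, takes a point from camera to world coordinates). Camera axes: x right, y up, looking along -z (the intrinsics and any distortion apply to the point x, -y, -z); pixel columns grow to the right and rows downward; lengths in m; the calibration is good to about 2 mm. A picture is of the moment at which its call begins. There is no depth.
- r.hand_in(): hands the job in; it is judged then, once.
The state is a dict: "clock": time; "joints": joint angles; "qvel": joint speeds; "tau": joint torques, N m; "tcp_pos": TCP position; "orientation": TCP orientation; "contact_force": force on the tool from outside, world axes, zero at the start; "moment": the same for the moment, N m; "grip_width": finger opening in m; "gripper_force": force on a finger pad.
Only numpy, scipy, OpenCV 4.12 (cv2) and the standard library are available. Lean on these libraries where they do the work, as an engineer would, in place of code of your own. Each camera call takes 0.05 s, during which the arm holds its last target. There are 200 camera calls.

TASK

Press both orange covers of the white varnish curing box down until their catches click and keep them shut on their own, then push the red grip bar of the grey spring-return timer down past its first two clicks to the third (red stripe at the green pointers), short of the end stop. Finish while still holding the dial there with the fingers against its spring: do not let go. Leave the paint jar, varnish can and brush cup standing where they are.

Things in the scene. Friction and masses are not known exactly. Their poses are not given: they have to be found in the camera images.
- dryer: white box, fixed, 150 (x) x 224 (y) x 62 mm high, two trays; origin under its centre, front is -x. Each tray has an orange cover, 134 mm from hinge to free edge, 98 wide, 6 thick, hinged at the far (+x) rim 66 mm behind and 53 mm left or right of the centre. Grey catch blocks, 70 mm high with their balls, stand 24 mm out from the front. Box and timer may change places
- left_cover (a joint): left cover's hinge (left = the box's +y), rad: 0 = shut flat, grows as it opens upward, limit 1.2; stands open at 0.5 to 0.85 at the start. Stiff hinge; a light spring lifts it again to about 0.25 if let go lower without having caught. The ball catch is met at about 0.10, peaks at 0.043; below that it snaps to 0 and stays shut. Needs about 6 N at the press point
- right_cover (a joint): right cover's hinge (left = the box's +y), rad: 0 = shut flat, grows as it opens upward, limit 1.2; stands open at 0.5 to 0.85 at the start. Stiff hinge; a light spring lifts it again to about 0.25 if let go lower without having caught. The ball catch is met at about 0.10, peaks at 0.043; below that it snaps to 0 and stays shut. Needs about 6 N at the press point
- left_cover_press (a point): white dot of 22 mm on the top face of the left cover, where to press it: 115 mm from the hinge line, 6 mm above the hinge line when shut (68 mm above the bench); middle of the cover's width. The dot's point turns with the cover (frame x away from the free edge, z out of the top face)
- right_cover_press (a point): white dot of 22 mm on the top face of the right cover, where to press it: 115 mm from the hinge line, 6 mm above the hinge line when shut (68 mm above the bench); middle of the cover's width. The dot's point turns with the cover (frame x away from the free edge, z out of the top face)
- left_cover_hinge (a point): middle of the left cover's hinge line, at the far (+x) rim of the box, 62 mm above the bench; does not move; x and y axes as the box's
- right_cover_hinge (a point): middle of the right cover's hinge line, at the far (+x) rim of the box, 62 mm above the bench; does not move; x and y axes as the box's
- timer: grey stand, fixed: base 110 x 78 x 16 mm and two cheeks 64 mm long, 130 high, 75 over their outer faces; between them the black dial drum, 72 mm diameter, turns on a level axis along y. Origin on the bench under the axis; the grip bar sticks out to -x, the front. Green pointers on the cheeks above the axis top out at 138 mm. Carries the dial
- dial (a joint): dial turn, rad: 0 = rest (grip arm 0.50 above level), grows as the bar is pushed down, end stop 1.0. A spring returns it (4 N at the bar at rest, 6, 7.5, 9 N to pass the clicks, 7 to 8.5 N in detent 3). Clicks pass at 0.13, 0.39, 0.65; detents 1, 2, 3 lie at 0.26, 0.52, 0.78 but do not hold it; there the white, yellow, red stripe stands at the green pointers
- dial_grip (a point): centre of the red round grip bar, a level cylinder of 18 mm diameter and 44 mm length along the timer's y, on an arm 85 mm from the drum axis. Its centre is 136 mm above the bench at rest, 71 mm at the third detent, 54 mm at the end stop. Open space below and in front of it
- dial_axis (a point): centre of the drum, on its axis, 95 mm above the bench; does not move; axes as the timer's
- ochre_jar: ochre paint jar with white cap, 60 mm diameter, 85 mm high, loose; origin at the centre of its underside, z up
- varnish_can: can with a green label, 66 mm diameter, 95 mm high, loose; origin at the centre of its underside, z up
- brush_cup: green plastic cup, 76 mm diameter, 85 mm high, with brushes up to 162 mm, loose; origin at the centre of its underside, z up
Things that resemble listed ones, but are neither listed nor needed, are in the scene too. Leave any pink look-alike of the brush_cup alone.

How it is judged:
On the way, in this order (a step that is already met when the one before it is completed fails the run):
1. both covers are shut and stay shut by their catches with nothing pressing on the box (value of joint each of left_cover, right_cover below 0.025 rad and contact force between each of the arm, the fingers and dryer below 0.5 N), for 0.3 s.
2. the fingers hold the dial in its third detent (value of joint dial between 0.68 and 0.9 rad and contact force between the fingers and timer above 2 N), for 0.5 s.
At the end, for the whole second after the job is handed in: both covers shut (under 0.025 rad), the dial between 0.68 and 0.90 rad (third detent at 0.78) and still, the fingers pressing the timer's dial with more than 2 N, jar, can and cup upright (under 0.2 rad) and within 30 mm of where they stood (all of step 2 and value of joint each of left_cover, right_cover below 0.025 rad and velocity of joint dial between -0.1 and 0.1 rad/s and angle between each of ochre_jar, varnish_can, brush_cup's own z axis and vertical below 0.2 rad and distance of each of ochre_jar, varnish_can, brush_cup from where it was at the start of the episode below 0.03 m); the arm keeps its last pose, push and grip.
It fails at once if the dial is pressed (beyond 0.2 rad) while a cover is not shut (value of joint dial above 0.2 rad and value of joint any of left_cover, right_cover above 0.06 rad).
It fails at once if the ochre paint jar is shifted by more than 30 mm or tipped (distance of ochre_jar from where it was at the start of the episode above 0.03 m or angle between ochre_jar's own z axis and vertical above 0.3 rad).
It fails at once if the varnish can is shifted by more than 30 mm or tipped (distance of varnish_can from where it was at the start of the episode above 0.03 m or angle between varnish_can's own z axis and vertical above 0.3 rad).
It fails at once if the cup of brushes is shifted by more than 30 mm or tipped (distance of brush_cup from where it was at the start of the episode above 0.03 m or angle between brush_cup's own z axis and vertical above 0.3 rad).
It also fails if it takes over 64 s, if anything falls off the work surface, if the arm or the gripper's body presses on something with over 40 N, if the wrist force passes 120 N, or if a joint passes its speed limit or range.

## Working session

There is one attempt and no reset: what is moved stays moved. The work goes in short steps, Python scripts to look and compute and a shell command to move; the robot and the scene stay as the last step left them, time stands still between calls to the robot, and variables do not carry over. Pictures are saved under pics/ and viewed, at most 10 in all, crops included, and the job is handed in when it is done.

```bash
mkdir -p pics
python3 - <<'E'
from bench import status, vision, r
import cv2, numpy as np
o=status.get_obs(); print({k:np.round(v,3).tolist() for k,v in o.items()})
for n in("side","top"):
    f=vision.grab_frame(n); cv2.imwrite(f"pics/{n}0.png",f["img"]); print(n,f["fovy"],f["cx"],f["cy"],f["distortion"],np.round(f["world_from_camera"],3).tolist())
E
```

```text
{'clock': 0.0, 'joints': [1.058, 0.478, 0.022, 1.556, -0.012, 1.109, -0.083], 'qvel': [-0.001, -0.001, 0.001, -0.001, 0.001, 0.001, 0.002], 'tau': [-0.001, -59.646, 1.608, -28.119, 0.013, 0.009, -0.0], 'tcp_pos': [0.266, -0.62, 0.23], 'orientation': [-3.076, -0.631, 0.001], 'contact_force': [0.304, 0.076, 0.239], 'moment': [-0.038, -0.006, -0.013], 'gripper_force': 0.0, 'grip_width': 0.086}
side 57.729856842554405 256.75094156452883 192.80134872666574 [-0.07965202  0.          0.          0.          0.        ] [[-0.955, 0.159, -0.251, 0.322], [-0.297, -0.548, 0.782, 0.939], [-0.013, 0.821, 0.57, 0.766], [0.0, 0.0, 0.0, 1.0]]
top 56.03172632257051 252.9089325540869 190.44775865799494 [-0.08421052  0.          0.          0.          0.        ] [[-0.006, 0.985, -0.17, 0.462], [-1.0, -0.006, 0.001, -0.007], [-0.0, 0.17, 0.985, 1.078], [0.0, 0.0, 0.0, 1.0]]
```

View pics/side0.png

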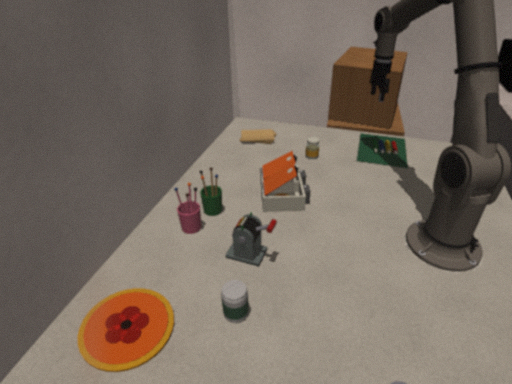

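View pics/top0.png

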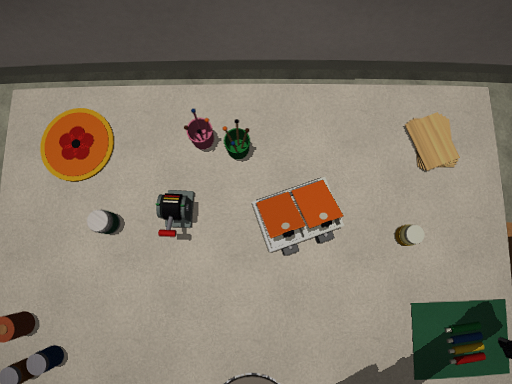

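The top view shows the dryer at about (298,214), with its covers' dots near (285,226) and (323,215). The timer is at (176,210) with its red bar at (167,233). The can is at (104,221), the jar at (410,235), the green cup at (237,142) and the pink look-alike at (200,132).

Things that could be confused:
- **Orange covers:** (278,212) and (316,202), against the orange plate at (77,145).
- **Red bar:** (167,233), against the red pen at (468,359) and the plate's red flower at (77,143).

I choose the covers on the white box and the bar on the grey stand. Next is one close crop to check this, plus the measurements.

```bash
cat > h.py <<'E'
import cv2, numpy as np
from bench import vision
class V:
    def __init__(s,n):
        f=vision.grab_frame(n); s.img=f["img"]; s.T=np.array(f["world_from_camera"]); F=192/np.tan(np.radians(f["fovy"]/2))
        s.K=np.array([[F,0,f["cx"]],[0,F,f["cy"]],[0,0,1]]); s.D=np.array(f["distortion"])
    def ray(s,p):
        u=cv2.undistortPoints(np.array([[p]],float),s.K,s.D)[0,0]
        return s.T[:3,3], s.T[:3,:3]@np.array([u[0],-u[1],-1])
    def at(s,p,z):
        o,d=s.ray(p); return o+d*(z-o[2])/d[2]
    def blobs(s,lo,hi,roi,amin=5):
        x0,y0,x1,y1=roi; m=cv2.inRange(cv2.cvtColor(s.img,cv2.COLOR_BGR2HSV),lo,hi)
        k=np.zeros_like(m); k[y0:y1,x0:x1]=m[y0:y1,x0:x1]
        n,_,st,c=cv2.connectedComponentsWithStats(k); return [(st[i,4],c[i]) for i in range(1,n) if st[i,4]>=amin]
def tri(a,pa,b,pb):
    (o1,d1),(o2,d2)=a.ray(pa),b.ray(pb)
    t=np.linalg.lstsq(np.c_[d1,-d2],o2-o1,rcond=None)[0]; p,q=o1+d1*t[0],o2+d2*t[1]
    return (p+q)/2,np.linalg.norm(p-q)
E
python3 - <<'E'
from h import *
t=V("top");s=V("side")
a=cv2.resize(t.img[165:265,140:360],None,fx=3.6,fy=3.6,interpolation=cv2.INTER_CUBIC)
b=cv2.resize(s.img[140:270,215:325],None,fx=1.8,fy=1.8,interpolation=cv2.INTER_CUBIC)
c=np.zeros((a.shape[0]+b.shape[0],a.shape[1],3),np.uint8); c[:a.shape[0]]=a; c[a.shape[0]:,:b.shape[1]]=b
cv2.imwrite("pics/crop.png",c); print(c.shape)
R=t.blobs((0,150,80),(4,255,255),(140,220,200,250)),s.blobs((0,150,80),(6,255,255),(255,215,285,240)); print("red",R)
R2=t.blobs((173,150,80),(180,255,255),(140,220,200,250)),s.blobs((170,150,60),(180,255,255),(255,215,285,240)); print(R2)
for v,roi in((t,(250,175,345,245)),(s,(255,145,305,200))):
    print("orange",v.blobs((5,170,100),(18,255,255),roi,50))
E
```

```text
(594, 792, 3)
red ([(np.int32(99), array([166.39393939, 232.53535354]))], [(np.int32(55), array([270.85454545, 225.52727273]))])
([], [])
orange [(np.int32(1382), array([316.05861071, 203.1845152 ])), (np.int32(1287), array([279.61305361, 214.003108  ]))]
orange [(np.int32(818), array([277.86552567, 172.37163814]))]
```

View pics/crop.png

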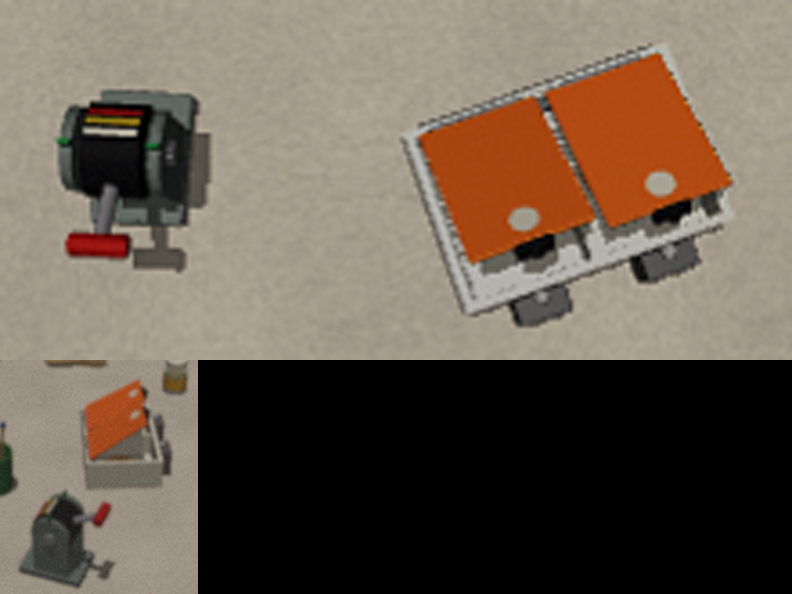

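The crop shows both orange covers open on the white box. Their dots are at top-view (285.6,225.8) for the left and (323.3,215.8) for the right. The red bar is on the grey timer, so the choices are confirmed.

Run:
```python
from h import *
t=V("top");s=V("side")
P=lambda x,y:(140+x/3.6-.36,165+y/3.6-.36); S=lambda x,y:(215+x/1.8-.22,140+(y-360)/1.8-.22)
c=[t.at(P(*p),.062) for p in((405,135),(663,45),(732,220),(468,313))] # FL(+x,+y) FR, NR, NL
c=np.array(c); print(np.round(c,4).tolist(),[round(float(np.linalg.norm(c[i]-c[i-1])),4) for i in range(4)])
ey=(c[0]+c[3]-c[1]-c[2]); ex=c[0]+c[1]-c[2]-c[3]; yaw=np.arctan2(ey[1],ey[0])-np.pi/2, np.arctan2(ex[1],ex[0]); print("yaw",yaw)
y=yaw[0]*.6+yaw[1]*.4; X=np.array([np.cos(y),np.sin(y),0]);Y=np.array([-np.sin(y),np.cos(y),0]); C=c.mean(0); print("C",C,y)
for n,a,b,sg in(("L",(524,219),(137,415),1),("R",(660,183),(133,394),-1)):
    H=C+.066*X+.053*sg*Y; p,e=tri(t,P(*a),s,S(*b)); d=p-H
    print(n,"hinge",H.round(4),"dot",p.round(4),"gap",round(e,4),"loc",[round(float(d@k),4) for k in(X,Y)],"ang",np.arctan2(d[2],-d@X),"rad",np.hypot(d[2],d@X),"shut dot",(H-.115*X+[0,0,.006]).round(4),"85mm",(H-.085*X).round(4))
g,e=tri(t,(166.4,232.5),s,(270.85,225.5)); print("grip",g.round(4),e)
q=np.array([t.at(P(*p),.137) for p in((63,141),(152,146))]); m=q.mean(0); d=q[0]-q[1]; ty=np.arctan2(d[1],d[0])-np.pi/2; print("ptr",q.round(4).tolist(),m.round(4),"tyaw",ty,"w",np.linalg.norm(d))
e1=[t.at(P(*p),.136) for p in((67,245),(129,245))];d=e1[0]-e1[1];print("bar yaw",np.arctan2(d[1],d[0])-np.pi/2,np.linalg.norm(d),"grip-top@136",t.at((166.4,232.5),.138))
for n,px,z in(("can",(100,220),.095),("jar",(414,235),.085),("cup",(237,142),.085)): print(n,t.at(px,z).round(3))
```

```text
[[0.6035, -0.0048, 0.062], [0.6748, -0.2119, 0.062], [0.5343, -0.261, 0.062], [0.4643, -0.0527, 0.062]] [0.1472, 0.219, 0.1488, 0.2198]
yaw (np.float64(0.3280572414278584), np.float64(0.33381890756191))
C [ 0.56921483 -0.13259648  0.062     ] 0.33036190788147907
L hinge [ 0.6145 -0.0611  0.062 ] dot [ 0.5283 -0.0914  0.1346] gap 0.0059 loc [-0.0913, -0.0007] ang 0.6718584536127296 rad 0.1166349651435612 shut dot [ 0.5057 -0.0984  0.068 ] 85mm [ 0.534  -0.0886  0.062 ]
R hinge [ 0.6488 -0.1613  0.062 ] dot [ 0.5571 -0.1937  0.1216] gap 0.0017 loc [-0.0972, -0.0008] ang 0.5496255756704506 rad 0.1140330036676105 shut dot [ 0.5401 -0.1986  0.068 ] 85mm [ 0.5684 -0.1889  0.062 ]
grip [0.5136 0.219  0.1375] 0.001447814951347701
ptr [[0.59, 0.2464, 0.137], [0.5859, 0.1804, 0.137]] [0.588  0.2134 0.137 ] tyaw -0.06069381702127474 w 0.06611936013119282
bar yaw -0.0014807816109219107 0.04541531953522674 grip-top@136 [0.51425276 0.21899168 0.138     ]
can [0.551 0.417 0.095]
jar [ 0.504 -0.455  0.085]
cup [0.774 0.037 0.085]
```

```bash
python3 -m handwheel '[{"dp":[0.055,-0.035,0],"delta_rot":[0,0,0.075]},{"dp":[0.11,-0.07,0],"delta_rot":[0,0,0.075]},{"dp":[0.165,-0.104,0],"delta_rot":[0,0,0.075]},{"dp":[0.22,-0.138,0],"delta_rot":[0,0,0.075]},{"dp":[0.275,-0.172,0],"delta_rot":[0,0,0.075]},{"dp":[0.33,-0.207,0],"delta_rot":[0,0,0.075]},{"dp":[0.385,-0.242,0],"delta_rot":[0,0,0.075]},{"dp":[0.443,-0.278,0],"delta_rot":[0,0,0.075]},{"dp":[0.443,-0.278,0],"delta_rot":[0,0,0.075]},{"dp":[0.443,-0.278,0],"delta_rot":[0,0,0.075]},{"dp":[0.443,-0.278,0],"delta_rot":[0,0,0.075]}]' 0 60
cat >> h.py <<'E'
def loc():
    from bench import status
    from scipy.spatial.transform import Rotation as Ro
    o=status.get_obs(); R=Ro.from_rotvec(o["orientation"]).as_matrix(); p=np.array(o["tcp_pos"])
    print("t",round(o["clock"],2),"tcp",p.round(4),"F",np.round(o["contact_force"],1))
    for n,q in(("Rhinge",(.6488,-.1613,.062)),("Lhinge",(.6145,-.0611,.062)),("Rdot",(.5401,-.1986,.068)),("Ldot",(.5057,-.0984,.068)),("grip",(.5136,.219,.1375))):
        print(n,"in tool axes",(R.T@(np.array(q)-p)).round(4))
    print(R.round(3).tolist())
E
python3 -c "from h import *;loc()"
```

```text
clock: 1.68
tcp_pos: [0.5627, -0.1922, 0.2312]
orientation: [3.099, 0.513, -0.002]
contact_force: [0.1, -0.7, 1.1]
grip_width: -0.0
gripper_force: 0.0
t 1.68 tcp [ 0.5627 -0.1922  0.2312] F [ 0.1 -0.7  1.1]
Rhinge in tool axes [ 0.0917 -0.0016  0.1691]
Lhinge in tool axes [ 0.0915 -0.1075  0.169 ]
Rdot in tool axes [-0.0232 -0.0013  0.1632]
Ldot in tool axes [-0.0235 -0.1072  0.1631]
grip in tool axes [ 0.0861 -0.4051  0.0933]
[[0.947, 0.322, -0.001], [0.322, -0.947, -0.001], [-0.001, 0.001, -1.0]]
```

```bash
python3 -m handwheel '[{"dp":[0,0,0.05],"delta_rot":[0,0,0]},{"dp":[0,0,0.09],"delta_rot":[0,0,0]},{"dp":[0,0,0.105],"delta_rot":[0,0,0]},{"dp":[-0.003,0,0.115],"delta_rot":[0,0,0]},{"dp":[-0.008,0,0.125],"delta_rot":[0,0,0]},{"dp":[-0.012,0,0.135],"delta_rot":[0,0,0]},{"dp":[-0.016,0,0.145],"delta_rot":[0,0,0]},{"dp":[-0.018,0,0.152],"delta_rot":[0,0,0]},{"dp":[-0.020,0,0.158],"delta_rot":[0,0,0]},{"dp":[-0.020,0,0.162],"delta_rot":[0,0,0]},{"dp":[-0.020,0,0.166],"delta_rot":[0,0,0]},{"dp":[-0.020,0,0.168],"delta_rot":[0,0,0]}]'; python3 -c "from h import *;loc()"
```

```text
clock: 3.18
tcp_pos: [0.5456, -0.197, 0.0666]
orientation: [3.098, 0.515, 0.002]
contact_force: [-12.4, 4.3, 42.8]
grip_width: -0.0002
gripper_force: 21.5
t 3.17 tcp [ 0.5456 -0.197   0.0666] F [-12.4   4.3  42.8]
Rhinge in tool axes [ 0.1093 -0.0004  0.0047]
Lhinge in tool axes [ 0.1092 -0.1063  0.0046]
Rdot in tool axes [-0.0057 -0.0003 -0.0014]
Ldot in tool axes [-0.0058 -0.1062 -0.0015]
grip in tool axes [ 0.1045 -0.4039 -0.0712]
[[0.946, 0.324, 0.001], [0.324, -0.946, -0.001], [0.001, 0.001, -1.0]]
```

```bash
python3 -m handwheel '[{"dp":[0,0,-0.02],"delta_rot":[0,0,0]},{"dp":[0,0,-0.08],"delta_rot":[0,0,0]},{"dp":[0,0,-0.14],"delta_rot":[0,0,0]},{"dp":[0,0,-0.165],"delta_rot":[0,0,0]},{"dp":[0.01,-0.053,-0.165],"delta_rot":[0,0,0]},{"dp":[0.018,-0.106,-0.165],"delta_rot":[0,0,0]},{"dp":[0.018,-0.106,-0.165],"delta_rot":[0,0,0]},{"dp":[0.018,-0.106,-0.165],"delta_rot":[0,0,0]},{"dp":[0.018,-0.106,-0.165],"delta_rot":[0,0,0]}]'
python3 - <<'E'
from h import *
loc(); t=V("top"); cv2.imwrite("pics/t1.png",cv2.resize(t.img[150:270,220:380],None,fx=4,fy=4))
E
```

```text
clock: 4.3
tcp_pos: [0.5272, -0.0924, 0.228]
orientation: [3.099, 0.512, -0.001]
contact_force: [0.1, 0.4, 0.4]
grip_width: 0.0002
gripper_force: 0.0
t 4.3 tcp [ 0.5272 -0.0924  0.228 ] F [0.1 0.4 0.4]
Rhinge in tool axes [0.093  0.1043 0.166 ]
Lhinge in tool axes [ 0.0928 -0.0016  0.1659]
Rdot in tool axes [-0.0219  0.1047  0.16  ]
Ldot in tool axes [-0.0222 -0.0013  0.16  ]
grip in tool axes [ 0.0873 -0.2993  0.0903]
[[0.947, 0.322, -0.001], [0.322, -0.947, -0.0], [-0.001, 0.0, -1.0]]
```

View pics/t1.png

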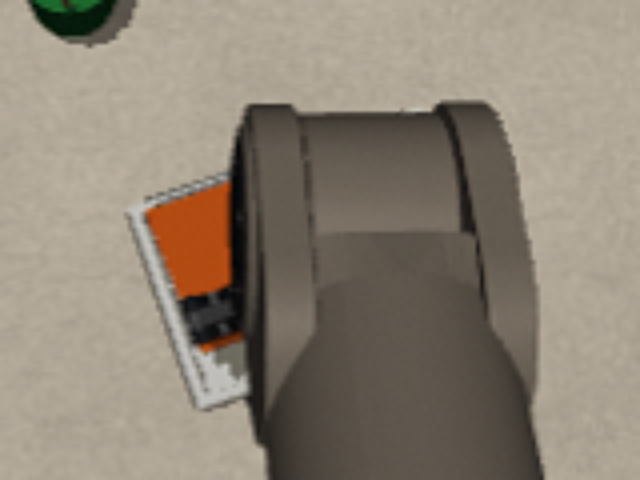

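The arm hides the right cover in this picture; only the left one, still open, shows at crop (190,260). I'll press the left cover next and check both from clear of the box.

```bash
python3 -m handwheel '[{"dp":[0,0,0.045],"delta_rot":[0,0,0]},{"dp":[0,0,0.08],"delta_rot":[0,0,0]},{"dp":[0,0,0.097],"delta_rot":[0,0,0]},{"dp":[-0.003,0,0.110],"delta_rot":[0,0,0]},{"dp":[-0.008,0,0.121],"delta_rot":[0,0,0]},{"dp":[-0.012,0,0.132],"delta_rot":[0,0,0]},{"dp":[-0.016,0,0.142],"delta_rot":[0,0,0]},{"dp":[-0.018,0,0.149],"delta_rot":[0,0,0]},{"dp":[-0.020,0,0.155],"delta_rot":[0,0,0]},{"dp":[-0.020,0,0.159],"delta_rot":[0,0,0]},{"dp":[-0.020,0,0.162],"delta_rot":[0,0,0]},{"dp":[-0.020,0,0.164],"delta_rot":[0,0,0]}]'; python3 -m handwheel '[{"dp":[0,0,-0.02],"delta_rot":[0,0,0]},{"dp":[0,0,-0.08],"delta_rot":[0,0,0]},{"dp":[0,0,-0.14],"delta_rot":[0,0,0]},{"dp":[0,0,-0.165],"delta_rot":[0,0,0]},{"dp":[0.01,-0.06,-0.165],"delta_rot":[0,0,0]},{"dp":[0.02,-0.12,-0.165],"delta_rot":[0,0,0]},{"dp":[0.03,-0.18,-0.165],"delta_rot":[0,0,0]},{"dp":[0.04,-0.24,-0.165],"delta_rot":[0,0,0]},{"dp":[0.05,-0.30,-0.165],"delta_rot":[0,0,0]},{"dp":[0.05,-0.30,-0.165],"delta_rot":[0,0,0]},{"dp":[0.05,-0.30,-0.165],"delta_rot":[0,0,0]}]'
python3 - <<'E'
from h import *
loc(); t=V("top");s=V("side"); c=np.zeros((480,760,3),np.uint8); c[:360]=0
c[:360,:480]=cv2.resize(t.img[150:270,220:380],None,fx=3,fy=3); c[:360,480:]=cv2.resize(s.img[140:230,250:320],None,fx=4,fy=4)
cv2.imwrite("pics/t2.png",c[:360])
E
```

```text
clock: 5.85
tcp_pos: [0.5091, -0.0974, 0.0666]
orientation: [3.098, 0.515, 0.001]
contact_force: [-10.5, 1.6, 40.9]
grip_width: -0.0
gripper_force: 20.5
clock: 7.22
tcp_pos: [0.4583, 0.2018, 0.2287]
orientation: [3.098, 0.516, -0.002]
contact_force: [0.2, 0.1, 1.2]
grip_width: -0.0001
gripper_force: 0.0
t 7.22 tcp [0.4583 0.2018 0.2287] F [0.2 0.1 1.2]
Rhinge in tool axes [0.0629 0.4051 0.1669]
Lhinge in tool axes [0.0629 0.2992 0.1669]
Rdot in tool axes [-0.052   0.4052  0.1611]
Ldot in tool axes [-0.0521  0.2993  0.161 ]
grip in tool axes [0.058  0.0016 0.0911]
[[0.946, 0.324, -0.001], [0.324, -0.946, -0.001], [-0.001, 0.001, -1.0]]
```

View pics/t2.png

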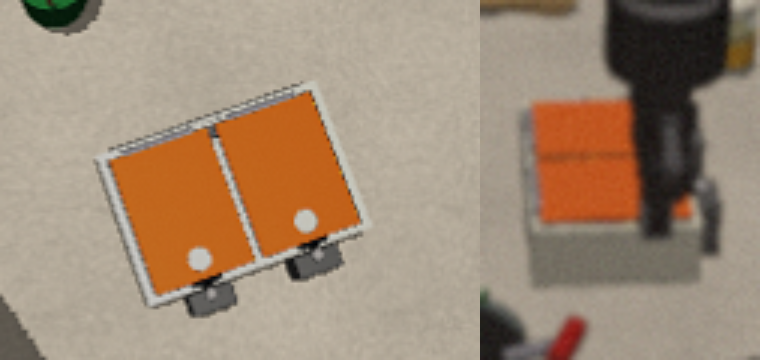

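Both covers now lie flat: the dots are at crop (199,259) and (305,221), next to the catches, and the red bar is still up. Next I move above the bar, turning the tool to line up with the timer.

```bash
python3 -m handwheel '[{"dp":[0.03,0,0],"delta_rot":[0,0,0.13]},{"dp":[0.056,0.002,0.02],"delta_rot":[0,0,0.26]},{"dp":[0.056,0.002,0.05],"delta_rot":[0,0,0.38]},{"dp":[0.056,0.002,0.06],"delta_rot":[0,0,0.38]},{"dp":[0.056,0.002,0.06],"delta_rot":[0,0,0.38]},{"dp":[0.056,0.002,0.06],"delta_rot":[0,0,0.38]}]'
python3 - <<'E'
from h import *
loc(); t=V("top");s=V("side")
for n,p in(("L",(286.2,236.2)),("R",(321.5,223.6))): print(n,t.at(p,.068).round(4))
cv2.imwrite("pics/t3.png",cv2.resize(s.img[170:270,215:325],None,fx=5,fy=5))
E
```

```text
clock: 8.07
tcp_pos: [0.5128, 0.2189, 0.1705]
orientation: [-3.14, 0.078, -0.002]
contact_force: [1.0, 0.6, 0.2]
grip_width: 0.0
gripper_force: 0.0
t 8.07 tcp [0.5128 0.2189 0.1705] F [1.  0.6 0.2]
Rhinge in tool axes [0.1545 0.3731 0.1085]
Lhinge in tool axes [0.1153 0.2747 0.1085]
Rdot in tool axes [0.0478 0.4157 0.1023]
Ldot in tool axes [0.0084 0.3173 0.1023]
grip in tool axes [ 0.0007 -0.0001  0.033 ]
[[0.999, -0.049, 0.002], [-0.049, -0.999, 0.001], [0.002, -0.001, -1.0]]
L [ 0.5063 -0.0991  0.068 ]
R [ 0.5405 -0.199   0.068 ]
```

View pics/t3.png

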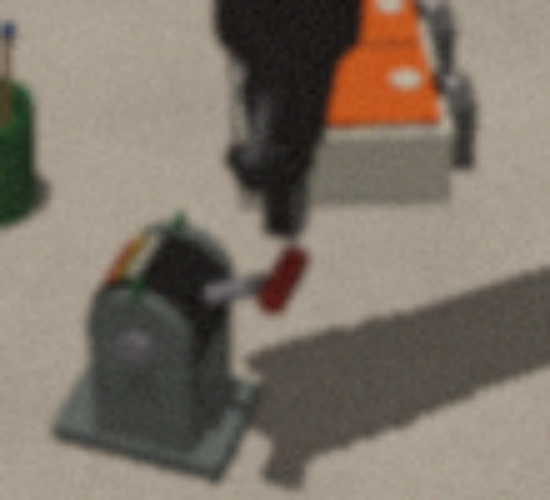

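The fingertips are directly above the red bar, crop (285,240) against (283,278), and the measured dots match the shut positions within 1 mm. Now I push the bar along its arc to TCP z ≈ 0.080.

```bash
python3 -m handwheel '[{"dp":[0,0,0.018],"delta_rot":[0,0,0]},{"dp":[-0.002,0,0.026],"delta_rot":[0,0,0]},{"dp":[-0.005,0,0.034],"delta_rot":[0,0,0]},{"dp":[-0.007,0,0.042],"delta_rot":[0,0,0]},{"dp":[-0.009,0,0.05],"delta_rot":[0,0,0]},{"dp":[-0.01,0,0.058],"delta_rot":[0,0,0]},{"dp":[-0.01,0,0.066],"delta_rot":[0,0,0]},{"dp":[-0.01,0,0.073],"delta_rot":[0,0,0]},{"dp":[-0.009,0,0.08],"delta_rot":[0,0,0]},{"dp":[-0.008,0,0.086],"delta_rot":[0,0,0]},{"dp":[-0.007,0,0.091],"delta_rot":[0,0,0]},{"dp":[-0.007,0,0.091],"delta_rot":[0,0,0]}]';python3 -m handwheel '[{"dp":[0,0,0],"delta_rot":[0,0,0]},{"dp":[0,0,0],"delta_rot":[0,0,0]},{"dp":[0,0,0],"delta_rot":[0,0,0]},{"dp":[0,0,0],"delta_rot":[0,0,0]},{"dp":[0,0,0],"delta_rot":[0,0,0]},{"dp":[0,0,0],"delta_rot":[0,0,0]}]'
python3 - <<'E'
from h import *
loc(); t=V("top");s=V("side"); 
c=np.hstack([cv2.resize(t.img[180:250,140:210],(400,400)),cv2.resize(s.img[200:270,220:290],(400,400))]); cv2.imwrite("pics/t4.png",c)
E
```

```text
clock: 9.68
tcp_pos: [0.5035, 0.2198, 0.0777]
orientation: [3.14, -0.077, -0.004]
contact_force: [-4.3, 0.5, 7.4]
grip_width: 0.0003
gripper_force: 3.6
clock: 10.42
tcp_pos: [0.5034, 0.2198, 0.0779]
orientation: [3.14, -0.077, -0.004]
contact_force: [-5.3, 0.9, 7.7]
grip_width: 0.0001
gripper_force: 3.6
t 10.43 tcp [0.5034 0.2198 0.0779] F [-5.3  0.9  7.7]
Rhinge in tool axes [0.1639 0.3735 0.0157]
Lhinge in tool axes [0.1247 0.2751 0.0157]
Rdot in tool axes [0.0571 0.4161 0.01  ]
Ldot in tool axes [0.0179 0.3177 0.0101]
grip in tool axes [ 0.01    0.0003 -0.0596]
[[0.999, -0.049, -0.003], [-0.049, -0.999, -0.0], [-0.003, 0.001, -1.0]]
```

View pics/t4.png

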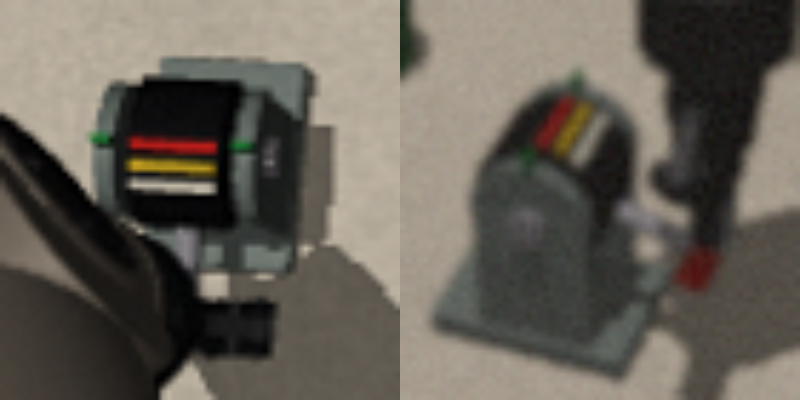

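The red stripe, crop (172,146), lines up with the green pointers at (100,139) and (241,146). The fingers are holding the bar with about 8–9 N, steady at z = 0.078. Handing in.

```bash
python3 -c "from bench import r;print(r.hand_in())"
```

```text
the job is handed in; nothing more can be done
None
```

I've handed the job in at about 10.5 s: both covers were latched shut, and the fingers were still holding the timer dial at the third click (red stripe at the pointers) with about 8–9 N. The arm never went near the jar, can or cup, but I didn't re-measure their positions, and the hand-in gave no verdict.

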